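# Open the sole trimmer's guard for a wheel change

## Robot

A 7-joint arm with a two-finger parallel gripper is mounted at the origin on the work surface. World frame = base frame: x ahead of the robot, y to its left, z up, the work surface at z = 0. Lengths are in m, angles in degrees, forces in N, time in s.
With the tool pointing down it reaches from about 0.425 to 0.925 m from the base axis. Payload 6.8 kg.
Tool frame: the origin (TCP) lies between the finger pads; the fingertips stand 25 mm ahead of it and the grasp point (between the pads) lies 6 mm ahead of it; x points along the fingers, y is the direction in which the jaws open and shut, and the axes are right-handed (so a half turn about x gives the same grasp; the last joint's range is limited). The gripper opens to 85 mm and grips with 20 to 120 N. Pads are 22 mm wide; open, the fingers measure 114 mm over their backs; the gripper's body (76 mm by 85 mm) begins 54 mm behind the grasp point. The pads swing forward as they close: fully open they stand 13 mm farther back than shut.
Start: joints at [-80.277, 27.33, 1.283, 89.118, -0.659, 63.558, -4.761], TCP at [0.185, 0.649, 0.256] pointing down, gripper open.
Joint ranges: [-169.35, 169.35], [-19.33, 120.38], [-80.79, 83.38], [13.8, 139.57], [-78.32, 258.32], [9.67, 109.79], [-169.56, 169.56]. Speed limits (degrees/s): [136.94, 136.94, 180, 180, 180, 180, 180].

## Interface

Orientations are given as a 3x3 rotation matrix whose columns are the frame's x, y, z axes.
In Python, from workcell import arm gives the robot as it stands.
- The arm moves only by the tool play_rows, never from a script. Its argument "plan" is a list of rows, each a list of 3 entries, a list of its own where there are three numbers: the shift along the tool's x, y, z in m, then the turn about the tool's x in rad, then the gripper command: -1 is shut, 1 is fully open, values between are in proportion. A call has 1 to 8 rows; each row is the pose to reach, as a shift and turn from the pose commanded when the call began, along the tool's axes at that moment; what a row does not reach only later rows make up. A row lasts 1/12 s, in which the tool goes at most 41.7 mm and 7.16 degrees, less where a joint would pass 70% of its speed; a pose out of reach is approached as far as the arm can. A call with a gripper value outside its range is refused whole. The fingers move at their own pace and stop on an object; "squeeze" is the grip in N (left out, the last holds). Time passes only in rows, so rows that repeat a pose let the fingers close. It gives the time, the measured TCP pose, the force and the opening at its end, in the units of the state.
- arm.observe(): the state, without advancing time (a new reading comes with each control period).
- arm.capture(name): name is "scene" or "top"; returns the picture (384x512x3 uint8, red, green, blue); there is no depth.
- arm.camera_model(name): a dict with "fx", "fy", "cx", "cy" (pixels), "rvec" (rotation vector, rad) and "tvec" (3), from world to camera coordinates, as OpenCV has them. Camera axes: x right, y down, z forward; pixel columns grow to the right and rows downward; lengths in m; the calibration is good to about 2 mm. A picture is of the moment at which its call begins. camera_model takes no time and is no camera call.
- arm.finish_job(): hands the job in, once; it reports no verdict.
The state is a dict: "clock": time; "joint_pos": joint angles; "qd": joint speeds; "tau": joint torques, N m; "position": TCP position; "tcp_rot": TCP orientation; "force": force on the tool from outside, world axes, zero at the start; "ft_torque": the same for the moment, N m; "width": finger opening in m.
Only numpy, scipy, OpenCV 4.12 (cv2) and the standard library are available. Lean on these libraries where they do the work, as an engineer would, in place of code of your own. Each camera call takes 0.05 s, during which the arm holds its last target.

## Task

Get the sole-edge trimmer ready for the fitter to change its wheel: first turn the speed knob on the control box fully anticlockwise to its off stop. Then squeeze the main catch on the latch post so that the guard springs ajar, squeeze the safety catch in the guard's own handle, and swing the guard out by that handle, past its half-way detent, until it stands wide open, close to its stop. The guard pulls itself shut, so finish while still holding it wide open by the handle, keeping still, and leave the other things on the bench where they are.

Things in the scene. Friction and masses are not known exactly. Their poses are not given: they have to be found in the camera images.
- speed_knob (a joint): speed knob on top of the control box, rad: 0 = off, its anticlockwise end stop seen from above; grows as it is turned clockwise, up to 4.7. It starts between 0.8 and 2.2, turns stiffly (0.05 N m) and stays where it is left, so one may let go and grip it anew.
- speed_knob_grip (a point): on the knob's upright axis at the height to grip. The black knob is a bar 42 mm long (this frame's x), 14 mm thick (y), its top 7 mm above this point, on a disc of 22 mm radius that ends 23 mm below this point. The frame turns with the knob; anticlockwise is positive about z. It stands on a grey box 120 x 100 mm whose top is 37 mm below this point.
- main_pinch (a point): main catch: two upright black finger tabs on the fixed latch post, by the guard's free end. The point is midway between the SQUEEZED tabs, 24 mm below their tops, 28 mm above the post. x points into the machine, z up. Outer face of the fixed tab: y = -13 mm; of the sliding tab: y = +24 mm at rest, +13 squeezed. Pinch along y from above, opened over 60 mm, with this point in mid-gripper.
- main_catch (a joint): slide of the main catch's moving tab, m: 0 at rest, 0.011 fully squeezed, spring 5 to 8.5 N; springs back when let go. Tabs are 22 mm wide (x), 9 mm thick (y), 50 mm high. From about 0.008 on the bolt is clear of the guard, which springs ajar (0.1 rad) and stays ajar when the tab is let go.
- gate (a joint): angle of the guard, rad: 0 shut (held by the main catch), about 0.1 ajar (held by the safety catch), roller detent hump from 0.45 to 0.95, stop at 1.5 (wide open). It opens towards the robot (machine's -x). A spring of 0.07 to 0.25 N m pulls it shut at all angles; the detent adds about 0.6 N m. Let go beyond the detent, it falls back against it, to about 0.9.
- hinge (a point): on the guard's upright hinge axis, at the height of the handle's pinch point. The frame turns with the guard: y points from its free end to the hinge, -x out of its front; opening turns it clockwise seen from above (heading = machine's heading - gate angle). The guard is a grey steel frame 188 mm long, 12 thick, 35 to 190 mm above the bench, with a clear window.
- handle_pinch (a point): the guard's handle with the safety catch: two upright black finger tabs on top of the guard, 125 mm from the hinge, 13 mm before its plane. The point is midway between the SQUEEZED tabs, 24 mm below their tops, 28 mm above the guard. Frame as hinge. Outer face of the fixed tab: y = +13 mm; of the sliding tab: y = -24 mm at rest, -13 squeezed. Pinch along y as the main catch.
- grab_handle: the handle itself (its fixed and its sliding tab, each 22 mm wide (x), 9 mm thick (y), 50 mm high), carried by the guard. The origin is not on the handle but on the guard's hinge axis at bench height; the frame turns with the guard.
- safety_catch (a joint): slide of the handle's moving tab, m: 0 at rest, 0.011 fully squeezed, spring 5 to 8.5 N; springs back when let go. From about 0.008 on its bolt is clear of the keeper. Keep it squeezed while the guard is drawn from ajar (0.1 rad) to about 0.2 rad; from there the bolt is past the keeper.
- boot: brown leather ankle boot with a pale sole, 285 x 92 x 180 mm, standing on the bench; origin under its middle, toe to +x. Leave it.
- spanner: steel spanner 180 mm long lying on the bench. Leave it.
- spare_wheel: spare steel trimming wheel, 68 mm across, 34 mm high, lying flat on the bench. Leave it.
- wax_tin: dark tin with a pale lid, 72 mm across, 55 mm high, standing on the bench. Leave it.

How it is judged (in metres and radians):
On the way, in this order (a step that is already met when the one before it is completed fails the run):
1. the speed knob is at its off stop, the guard still shut (value of joint speed_knob below 0.1 rad and value of joint gate below 0.05 rad), for 0.2 s.
2. the main catch is squeezed and the guard springs ajar onto the safety catch (value of joint gate between 0.06 and 0.2 rad), for 0.1 s.
3. the safety catch in the handle is squeezed with the guard ajar (value of joint safety_catch above 0.0075 m and value of joint gate between 0.03 and 0.3 rad), for 0.05 s.
4. the guard is swung past its detent (value of joint gate above 1 rad), for 0.1 s.
At the end, for the whole second after the job is handed in: the guard stands at 1.15 rad (66 degrees) or wider, moving slower than 0.1 rad/s, the fingers holding its handle (contact force over 1 N), and the speed knob is within 0.1 rad of its off stop (value of joint gate above 1.15 rad and velocity of joint gate between -0.1 and 0.1 rad/s and contact force between the fingers and grab_handle above 1 N and value of joint speed_knob below 0.1 rad); the arm keeps its last pose, push and grip.
It fails at once if the guard is opened while the speed knob is not at off (value of joint gate above 0.06 rad and value of joint speed_knob above 0.15 rad).
It fails at once if a thing on the bench is pushed out of its place (more than 40 mm) (distance of any of boot, spanner, spare_wheel, wax_tin from where it was at the start of the episode above 0.04 m).
It also fails if it takes over 72 s, if anything falls off the work surface, if the arm or the gripper's body presses on something with over 40 N, if the wrist force passes 120 N, or if a joint passes its speed limit or range.

## Working session

There is one attempt and no reset: what is moved stays moved. The work goes in short steps, Python scripts to look and compute and a tool call to move; the robot and the scene stay as the last step left them, time stands still between calls to the robot, and variables do not carry over. Pictures are saved under pics/ and viewed, and the job is handed in when it is done.

Besides the shell and the picture viewer there is one more tool, called after "Emit:" by a JSON object that holds its "op" and its "data", one argument or row to a line. play_rows: Moves the arm, as the interface text tells. Its arguments: {"type":"object","properties":{"plan":{"type":"array"},"squeeze":{"type":"number"}},"required":["plan"]}

```bash
ls; mkdir -p pics
python3 - <<'E'
from workcell import arm
import cv2
s=arm.observe()
for k,v in s.items(): print(k,v)
for n in("scene","top"):
    print(n,arm.camera_model(n))
    cv2.imwrite(f"pics/{n}0.png",arm.capture(n)[:,:,::-1])
E
```

```text
pics
clock 0.0
joint_pos [-80.27695467  27.37677675   1.27892896  89.18097205  -0.658366
  63.55846523  -4.76119178]
qd [ 0.02345542  0.03329134  0.07833548 -0.03200166  0.00092338 -0.09467403
  0.03300814]
tau [ 2.29228517e-04 -5.96456087e+01  1.60744652e+00 -2.81204742e+01
  1.23697377e-02  9.48821398e-03  2.45704325e-05]
position [0.18495964 0.64856685 0.25529425]
tcp_rot [[-3.82451238e-04  2.74198168e-01  9.61673135e-01]
 [-1.86144523e-03  9.61671344e-01 -2.74198398e-01]
 [-9.99998194e-01 -1.89496939e-03  1.42612476e-04]]
force [ 0.60379593 -0.4163455  -0.1765421 ]
ft_torque [-0.00136252 -0.00629574  0.00115905]
width 0.08557708478945825
scene {'fx': 434.06672822685226, 'fy': 434.06672822685226, 'cx': 253.23927316615223, 'cy': 191.90566055096042, 'rvec': array([ 1.84222558,  1.96380123, -0.58796646]), 'tvec': array([ 0.01960017, -0.39129423,  1.72223972])}
top {'fx': 484.41313583150276, 'fy': 484.41313583150276, 'cx': 258.01625595815614, 'cy': 186.79450519982254, 'rvec': array([ 2.16965939, -2.11171028,  0.15008902]), 'tvec': array([0.00608981, 0.58547742, 1.80295629])}
```

View pics/scene0.png

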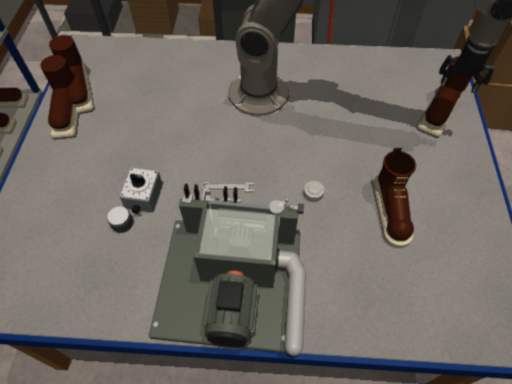

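View pics/top0.png

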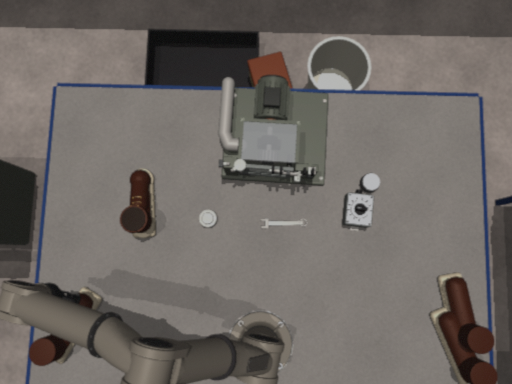

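The scene shows the control box at about (142,185), tabs at (185-237,190), and the hinge end at about (300,208). I'll zoom in on these.

Run:
```python
import cv2
a=cv2.imread("pics/scene0.png");b=cv2.imread("pics/top0.png")
cv2.imwrite("pics/s_gate.png",cv2.resize(a[165:265,170:320],None,fx=5.3,fy=5.3,interpolation=cv2.INTER_CUBIC))
cv2.imwrite("pics/s_knob.png",cv2.resize(a[160:240,95:175],None,fx=7,fy=7,interpolation=cv2.INTER_CUBIC))
cv2.imwrite("pics/t_gate.png",cv2.resize(b[140:200,210:340],None,fx=6,fy=6,interpolation=cv2.INTER_CUBIC))
cv2.imwrite("pics/t_knob.png",cv2.resize(b[165:240,330:390],None,fx=8,fy=8,interpolation=cv2.INTER_CUBIC))
```

```text
(no output)
```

View pics/s_gate.png

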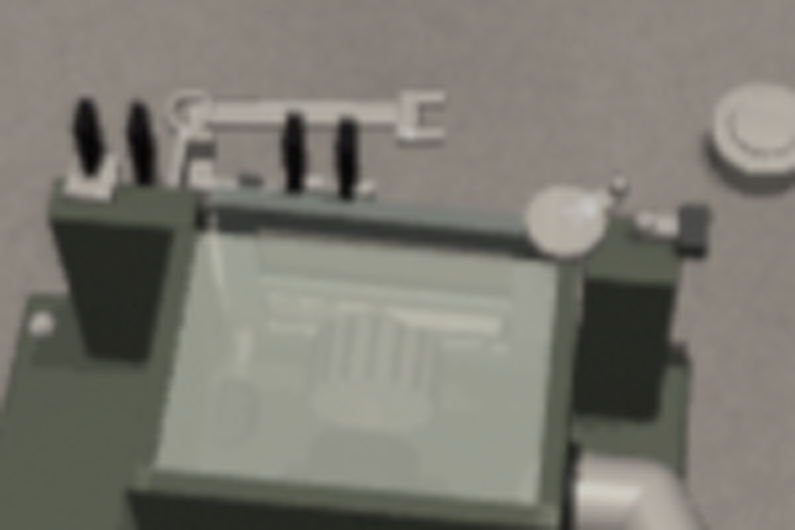

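View pics/s_knob.png

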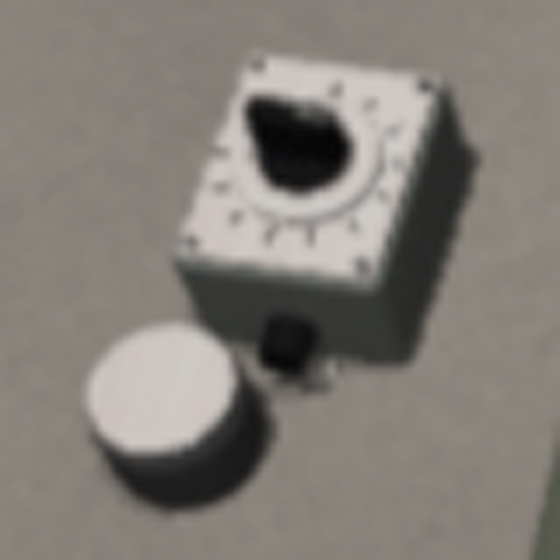

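View pics/t_gate.png

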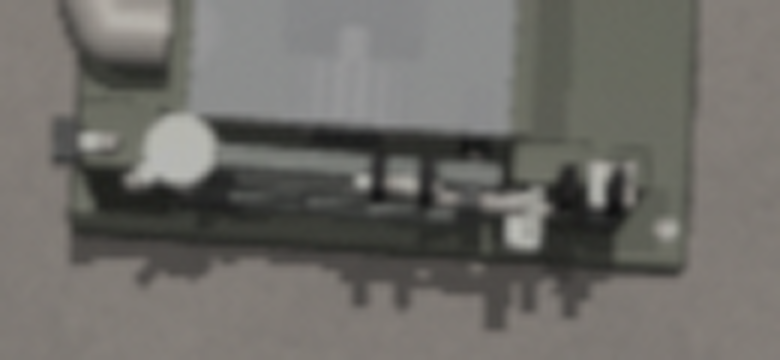

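View pics/t_knob.png

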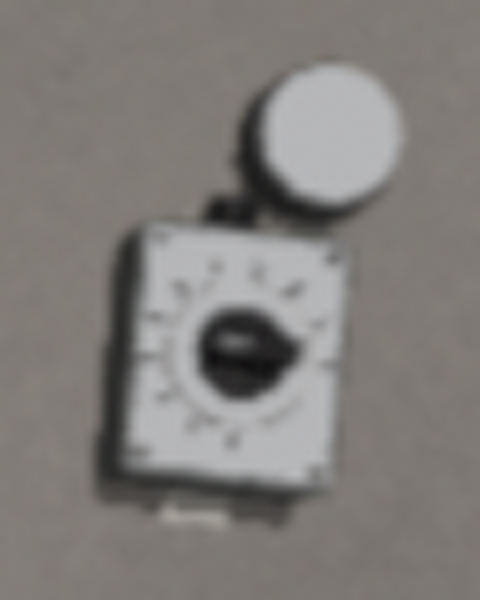

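```bash
cat > h.py <<'E'
import numpy as np, cv2
from workcell import arm
M={}
for n in("scene","top"):
    c=arm.camera_model(n)
    K=np.array([[c['fx'],0,c['cx']],[0,c['fy'],c['cy']],[0,0,1]]);R=cv2.Rodrigues(np.array(c['rvec'],float))[0];t=np.array(c['tvec'],float)
    M[n]=(K,R,t)
def proj(n,P):
    K,R,t=M[n];q=(K@(R@np.atleast_2d(P).T+t[:,None]));return (q[:2]/q[2]).T
def tri(us,ut):
    P=[M[n][0]@np.c_[M[n][1],M[n][2]] for n in("scene","top")]
    X=cv2.triangulatePoints(P[0],P[1],np.array(us,float),np.array(ut,float));return X[:3,0]/X[3,0]
def onz(n,u,z):
    K,R,t=M[n];d=R.T@np.linalg.inv(K)@np.array([u[0],u[1],1.]);c=-R.T@t
    return c+d*(z-c[2])/d[2]
E
python3 - <<'E'
from h import *
np.set_printoptions(precision=4,suppress=True)
for n in M: print(n,'cam',-M[n][1].T@M[n][2])
S=lambda x,y:(170+x/5.3-.4,165+y/5.3-.4)
T=lambda x,y:(210+x/6-.4,140+y/6-.4)
for nm,s,t in [("mainfix",(87,105),(617,185)),("mainsl",(138,108),(570,182)),("hsl",(295,120),(427,175)),("hfix",(347,125),(380,172))]:
    X=tri(S(*s),T(*t)); print(nm,X, proj("scene",X)-S(*s),proj("top",X)-T(*t), onz("scene",S(*s),.242),onz("top",T(*t),.242))
# knob
s=(95+300/7,160+145/7);t=(330+240/8,165+352/8)
print("knob",tri(s,t))
# box corners top face, from top and scene images
st=[(258,62),(425,85),(362,265),(190,243)]
tt=[(312,472),(140,452),(160,235),(336,258)]
for a,b in zip(st,tt):
    X=tri((95+a[0]/7-.4,160+a[1]/7-.4),(330+b[0]/8-.4,165+b[1]/8-.4)); print("screw",X)
E
```

```text
scene cam [1.2635 0.0721 1.232 ]
top cam [0.3132 0.0036 1.8696]
mainfix [ 0.6153 -0.1624  0.2499] [[-0.3992  0.0036]] [[-0.2562  0.0382]] [ 0.61   -0.1632  0.242 ] [ 0.6169 -0.1641  0.242 ]
mainsl [ 0.6161 -0.1357  0.2508] [[-0.4074  0.0036]] [[-0.2612  0.035 ]] [ 0.6102 -0.1365  0.242 ] [ 0.6179 -0.1374  0.242 ]
hsl [ 0.6182 -0.0547  0.2502] [[-0.4885  0.0036]] [[-0.3126  0.0272]] [ 0.6127 -0.0544  0.242 ] [ 0.6198 -0.056   0.242 ]
hfix [ 0.6193 -0.0279  0.2497] [[-0.5306  0.0036]] [[-0.3392  0.0243]] [ 0.6141 -0.0273  0.242 ] [ 0.6209 -0.0292  0.242 ]
knob [ 0.5053 -0.3558  0.0905]
screw [ 0.4531 -0.3894  0.0826]
screw [ 0.4602 -0.31    0.0807]
screw [ 0.5612 -0.319   0.0823]
screw [ 0.5528 -0.4006  0.0797]
```

```bash
cat > fit.py <<'E'
from h import *
from scipy.optimize import differential_evolution, minimize
SS=8
def sil(n,polys,roi):
    x0,y0,x1,y1=roi; m=np.zeros(((y1-y0)*SS,(x1-x0)*SS),np.uint8)
    for P in polys:
        u=(proj(n,P)-[x0,y0]+.5)*SS
        h=cv2.convexHull(u.astype(np.float32)); cv2.fillPoly(m,[np.round(h).astype(np.int32)],255)
    return cv2.resize(m,(x1-x0,y1-y0),interpolation=cv2.INTER_AREA)/255.
def box(c,a,hx,hy,z0,z1):
    d=np.array([np.cos(a),np.sin(a)]);e=np.array([-d[1],d[0]])
    return np.array([[*(c[:2]+sx*hx*d+sy*hy*e),z] for sx in(-1,1) for sy in(-1,1) for z in(z0,z1)])
def cyl(c,r,z0,z1):
    t=np.linspace(0,2*np.pi,24,endpoint=False)
    return np.array([[c[0]+r*np.cos(q),c[1]+r*np.sin(q),z] for q in t for z in(z0,z1)])
E
python3 - <<'E'
from fit import *
np.set_printoptions(precision=4,suppress=True)
I={n:cv2.imread(f"pics/{n}0.png").astype(float).max(2) for n in M}
roi={"scene":(124,170,152,192),"top":(350,196,370,222)}
T={n:np.clip((150-I[n][r[1]:r[3],r[0]:r[2]])/120,0,1) for n,r in roi.items()}
for n in T: print(n); print((T[n]*9).astype(int))
def model(p):
    x,y,a,z=p; return [cyl((x,y),.022,z-.037,z-.023),box(np.array([x,y]),a,.021,.007,z-.037,z+.007)]
def cost(p): return sum(((sil(n,model(p),roi[n])-T[n])**2).sum() for n in M)
r=differential_evolution(cost,[(.49,.52),(-.37,-.34),(-np.pi/2,np.pi/2),(.105,.13)],seed=1,maxiter=60)
print(r.x,np.degrees(r.x[2]),r.fun)
for a in np.radians(np.arange(-90,90,15)):
    q=minimize(lambda v:cost([v[0],v[1],a,r.x[3]]),r.x[:2],method='Nelder-Mead');print(np.degrees(a),q.fun)
E
```

```text
scene
[[1 1 1 1 0 0 0 0 0 0 0 0 0 0 0 0 0 0 0 0 0 0 0 0 0 0 0 0]
 [1 1 1 1 0 0 0 0 0 0 0 0 0 0 0 0 0 0 0 0 0 0 0 0 0 0 0 0]
 [1 1 1 1 0 0 0 0 0 0 0 0 0 0 0 0 0 0 0 0 0 0 0 0 0 0 0 0]
 [1 1 1 1 0 0 0 0 0 0 0 0 0 0 0 0 0 0 0 0 0 0 0 0 0 0 0 0]
 [1 1 1 0 0 0 2 6 7 6 5 3 2 0 0 0 0 0 0 0 0 0 0 0 0 0 0 0]
 [1 1 1 0 0 0 5 9 9 9 8 8 7 5 3 3 3 1 0 0 0 0 0 0 0 0 0 0]
 [1 1 1 0 0 0 6 9 9 9 9 9 8 6 5 5 5 5 4 0 0 0 0 0 0 0 0 0]
 [1 1 0 0 0 0 4 9 9 9 9 9 9 9 8 8 7 7 7 2 0 0 0 0 0 0 0 0]
 [1 0 0 0 0 0 3 8 9 9 9 9 9 9 9 9 9 9 9 6 1 0 0 0 0 0 0 0]
 [1 0 0 0 0 0 0 7 9 9 9 9 9 9 9 9 9 9 9 9 4 0 0 0 0 0 0 0]
 [1 0 0 0 0 0 0 4 9 9 9 9 9 9 9 9 9 9 9 9 7 1 0 0 0 0 0 0]
 [0 0 0 0 0 0 0 3 8 9 9 9 9 9 9 9 9 9 9 9 7 1 0 0 0 0 0 0]
 [0 0 0 0 0 0 0 2 7 9 9 9 9 9 9 9 9 9 9 9 6 1 0 0 0 0 0 0]
 [0 0 0 0 0 0 0 0 6 9 9 9 9 9 9 9 9 9 9 9 4 0 0 0 0 0 0 0]
 [0 0 0 0 0 0 0 0 4 8 9 9 9 9 9 9 9 9 9 6 1 0 0 0 0 0 0 0]
 [0 0 0 0 0 0 0 0 0 6 9 9 9 9 9 9 9 8 6 2 0 0 0 0 0 0 0 0]
 [0 0 0 0 0 0 0 0 0 1 5 7 8 8 8 8 6 4 0 0 0 0 0 0 0 0 0 0]
 [0 0 0 0 0 0 0 0 0 0 0 0 2 4 4 2 0 0 0 0 0 0 0 0 0 0 0 0]
 [0 0 0 0 0 0 0 0 0 0 0 0 0 0 0 
[... 1059 characters left out ...]
 0 0 0 0]
 [0 0 0 0 0 0 0 0 0 0 0 0 0 0 0 0 0 0 0 0]
 [0 0 0 0 0 0 0 0 0 0 0 0 0 0 0 0 0 0 0 0]
 [0 0 0 0 0 0 0 0 0 0 0 0 0 0 0 0 0 0 0 0]
 [0 0 0 0 0 0 0 0 0 0 0 0 0 0 0 0 0 0 0 0]
 [0 0 0 0 0 0 0 0 0 0 0 0 0 0 0 0 0 0 0 0]
 [0 0 0 0 0 0 0 0 0 0 0 0 0 0 0 0 0 0 0 0]]
[ 0.5064 -0.3563  0.9787  0.1196] 56.0762612216374 56.23616830065359
-90.0 65.36174307958478
-75.0 67.95236591695502
-59.99999999999999 67.32427672049212
-45.0 74.79435361399462
-29.999999999999996 76.00006295655518
-14.999999999999998 73.44808294886582
0.0 69.87120098039216
14.999999999999998 64.8283405420992
29.999999999999996 60.06939782775856
45.0 58.17036284121492
59.99999999999999 56.05864427143406
75.0 59.538805747789304
```

Run:
```python
from fit import *
np.set_printoptions(precision=4,suppress=True)
J={n:cv2.imread(f"pics/{n}0.png") for n in M}
I={n:J[n].astype(float).max(2) for n in M}
roi={"scene":(124,170,152,192),"top":(350,196,370,222)}
T={}
for n,r in roi.items():
    t=np.clip((140-I[n][r[1]:r[3],r[0]:r[2]])/80,0,1)
    if n=="scene": t[:,:5]=0; t[19:]=0
    else: t[:7]=0; t[10:13,6:12]=1
    T[n]=t
def model(p):
    x,y,a,z=p; return [cyl((x,y),.022,z-.037,z-.023),box(np.array([x,y]),a,.021,.007,z-.037,z+.007)]
for sel in (["scene"],["top"],["scene","top"]):
    cost=lambda p: sum(((cv2.GaussianBlur(sil(n,model(p),roi[n]),(0,0),.5)-T[n])**2).sum() for n in sel)
    r=differential_evolution(cost,[(.49,.52),(-.37,-.34),(-np.pi/2,np.pi/2),(.112,.124)],seed=1,maxiter=60)
    print(sel,r.x,np.degrees(r.x[2]),r.fun)
out=[]
for n in M:
    q=roi[n];k=20
    c=cv2.resize(J[n][q[1]:q[3],q[0]:q[2]],None,fx=k,fy=k,interpolation=cv2.INTER_CUBIC)
    c=cv2.convertScaleAbs(c,alpha=2.0,beta=0)
    for P in model(r.x):
        h=cv2.convexHull(((proj(n,P)-[q[0],q[1]]+.5)*k).astype(np.float32));cv2.polylines(c,[h.astype(np.int32)],True,(0,0,255),1)
    out.append(cv2.resize(c,(400,400)))
cv2.imwrite("pics/kfit.png",np.hstack(out))
```

```text
['scene'] [ 0.5014 -0.359   1.0854  0.1124] 62.19166219056574 28.066317940465936
['top'] [ 0.5078 -0.3584  0.5332  0.1122] 30.549530817366513 10.15898825620734
['scene', 'top'] [ 0.5071 -0.356   1.1131  0.1198] 63.775922047700035 42.63702946037468
```

View pics/kfit.png

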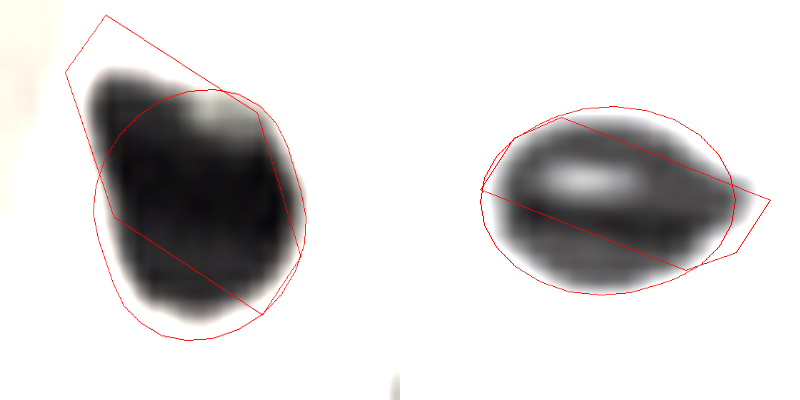

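Run:
```python
from fit import *
J={n:cv2.imread(f"pics/{n}0.png") for n in M}
roi={"scene":(126,170,150,190),"top":(350,198,372,216)}
rows=[]
for n in M:
    row=[]
    for adeg in (65,75,85):
        q=roi[n];k=11
        c=cv2.resize(J[n][q[1]:q[3],q[0]:q[2]],None,fx=k,fy=k,interpolation=cv2.INTER_CUBIC)
        c=cv2.convertScaleAbs(c,alpha=2.5,beta=0)
        z=.116;B=box(np.array([.5055,-.3565]),np.radians(adeg),.021,.007,z-.023,z+.007)
        for P in (B[1::2],):
            h=cv2.convexHull(((proj(n,P)-[q[0],q[1]]+.5)*k).astype(np.float32));cv2.polylines(c,[h.astype(np.int32)],True,(0,0,255),1)
        row.append(cv2.resize(c,(264,220)))
    rows.append(np.hstack(row))
cv2.imwrite("pics/kfit2.png",np.vstack(rows))
```

```text
(no output)
```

View pics/kfit2.png

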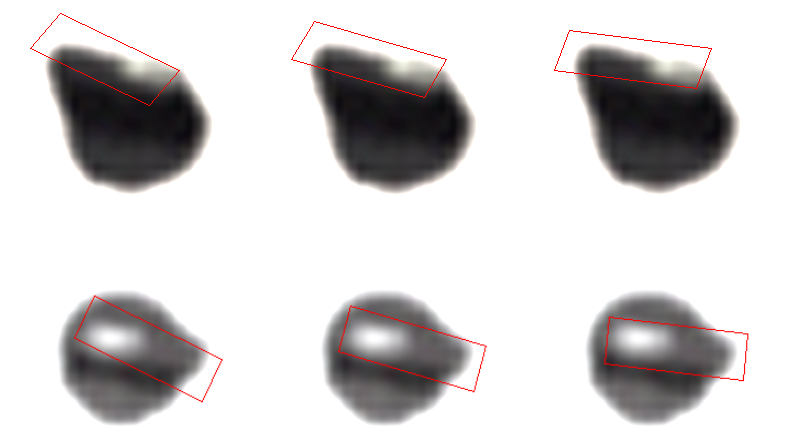

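```bash
cat > go.py <<'E'
import sys,numpy as np
from workcell import arm
s=arm.observe();R=np.array(s['tcp_rot']);p=np.array(s['position'])
h=np.degrees(np.arctan2(R[1,1],R[0,1]))
print("t",round(s['clock'],2),"p",p.round(4),"yhead",round(h,2),"tiltx",R[:,0].round(4),"q",np.round(s['joint_pos'],1),"F",np.round(s['force'],1),"w",round(s['width'],4))
a=[float(v) for v in sys.argv[1:]]
if a:
    d=(a[3]-h+180)%360-180
    if len(a)>4: d=a[3]-h+360*a[4]
    print("shift",(R.T@(np.array(a[:3])-p)).round(4),"turn",round(-np.radians(d),4))
E
python3 go.py 0.48 0.35 0.40 40
python3 go.py 0.185 .649 .4 74
```

```text
t 0.1 p [0.185  0.6487 0.2554] yhead 74.08 tiltx [-4.0e-04 -1.6e-03 -1.0e+00] q [-80.3  27.4   1.3  89.2  -0.7  63.6  -4.8] F [-0.3  0.  -0.1] w 0.0856
shift [-0.1442 -0.2065  0.3656] turn 0.5949
t 0.1 p [0.185  0.6487 0.2554] yhead 74.08 tiltx [-4.0e-04 -1.6e-03 -1.0e+00] q [-80.3  27.4   1.3  89.2  -0.7  63.6  -4.8] F [-0.3  0.  -0.1] w 0.0856
shift [-1.446e-01  1.000e-04 -0.000e+00] turn 0.0015
```

Emit:
{"op": "play_rows", "data": {
  "plan": [
    [[-0.08,0,0.03],0,1],
    [[-0.144,-0.06,0.1],0.1,1],
    [[-0.144,-0.206,0.366],0.595,1],
    [[-0.144,-0.206,0.366],0.595,1],
    [[-0.144,-0.206,0.366],0.595,1],
    [[-0.144,-0.206,0.366],0.595,1],
    [[-0.144,-0.206,0.366],0.595,1],
    [[-0.144,-0.206,0.366],0.595,1]
  ]
}}

```text
clock: 0.77
position: [0.389, 0.4443, 0.3739]
tcp_rot: [[-0.0, 0.766, 0.642], [-0.0, 0.642, -0.766], [-1.0, -0.001, 0.0]]
force: [1.3, 0.9, -0.1]
width: 0.0854
```

```bash
python3 go.py 0.62 0.0 0.38 0
```

```text
t 0.77 p [0.389  0.4443 0.3739] yhead 39.97 tiltx [-4.e-04 -4.e-04 -1.e+00] q [-65.9  14.3  13.8  93.1  -3.5  73.1 -11.5] F [ 1.3  0.9 -0.1] w 0.0854
shift [-0.006  -0.1084  0.4888] turn 0.6976
```

Emit:
{"op": "play_rows", "data": {
  "plan": [
    [[0,-0.108,0.489],0.7,1],
    [[0,-0.108,0.489],0.7,1],
    [[0,-0.108,0.489],0.7,1],
    [[0,-0.108,0.489],0.7,1],
    [[0,-0.108,0.489],0.7,1],
    [[0,-0.108,0.489],0.7,1],
    [[0,-0.108,0.489],0.7,1],
    [[0,-0.108,0.489],0.7,1]
  ]
}}

```text
clock: 1.43
position: [0.5425, 0.1486, 0.3736]
tcp_rot: [[-0.0, 1.0, -0.002], [0.0, -0.002, -1.0], [-1.0, -0.0, -0.0]]
force: [1.9, 0.8, -0.2]
width: 0.0853
```

```bash
python3 go.py 0.506 -0.353 0.30 -8
```

```text
t 1.43 p [0.5425 0.1486 0.3736] yhead -0.12 tiltx [-4.e-04  1.e-04 -1.e+00] q [-46.6  12.   29.9  97.5  -6.3  72.2 -15.4] F [ 1.9  0.8 -0.2] w 0.0853
shift [ 0.0736 -0.0355  0.5017] turn 0.1376
```

Emit:
{"op": "play_rows", "data": {
  "plan": [
    [[0,-0.036,0.5],0.138,1],
    [[0,-0.036,0.5],0.138,1],
    [[0,-0.036,0.5],0.138,1],
    [[0,-0.036,0.5],0.138,1],
    [[0,-0.036,0.5],0.138,1],
    [[0.0,-0.036,0.5],0.138,1],
    [[0.04,-0.036,0.5],0.138,1],
    [[0.074,-0.036,0.5],0.138,1]
  ]
}}

```text
clock: 2.1
position: [0.5178, -0.1818, 0.3555]
tcp_rot: [[0.003, 0.99, -0.14], [0.0, -0.14, -0.99], [-1.0, 0.003, -0.0]]
force: [1.0, 1.0, 0.0]
width: 0.0861
```

```bash
python3 go.py 0.506 -0.353 0.21 -8
```

```text
t 2.1 p [ 0.5178 -0.1818  0.3555] yhead -8.03 tiltx [ 0.0029  0.     -1.    ] q [-22.7  12.2  42.6 101.5  -8.8  69.6  14.3] F [1. 1. 0.] w 0.0861
shift [0.1455 0.0119 0.1713] turn -0.0005
```

Emit:
{"op": "play_rows", "data": {
  "plan": [
    [[0,0.012,0.171],0,1],
    [[0,0.012,0.171],0,1],
    [[0.02,0.012,0.171],0,1],
    [[0.06,0.012,0.171],0,1],
    [[0.1,0.012,0.171],0,1],
    [[0.12,0.012,0.171],0,1],
    [[0.145,0.012,0.171],0,1],
    [[0.145,0.012,0.171],0,1]
  ]
}}

```text
clock: 2.77
position: [0.5026, -0.3484, 0.2035]
tcp_rot: [[-0.01, 0.99, -0.141], [0.005, -0.141, -0.99], [-1.0, -0.01, -0.003]]
force: [0.2, 1.1, -0.4]
width: 0.085
```

```bash
python3 go.py 0.506 -0.353 0.122 -8
python3 - <<'E'
from h import *
for n in M: cv2.imwrite(f"pics/{n}1.png",arm.capture(n)[:,:,::-1])
a=cv2.imread("pics/scene1.png");b=cv2.imread("pics/top1.png")
cv2.imwrite("pics/k1.png",np.hstack([cv2.resize(a[140:220,100:180],(400,400),interpolation=cv2.INTER_CUBIC),cv2.resize(b[170:250,320:400],(400,400),interpolation=cv2.INTER_CUBIC)]))
E
```

```text
t 2.77 p [ 0.5026 -0.3484  0.2035] yhead -8.09 tiltx [-0.0097  0.0048 -0.9999] q [ -0.3  29.4  40.2 102.7 -22.2  56.7  40.8] F [ 0.2  1.1 -0.4] w 0.085
shift [0.0814 0.0048 0.0043] turn -0.0015
```

View pics/k1.png

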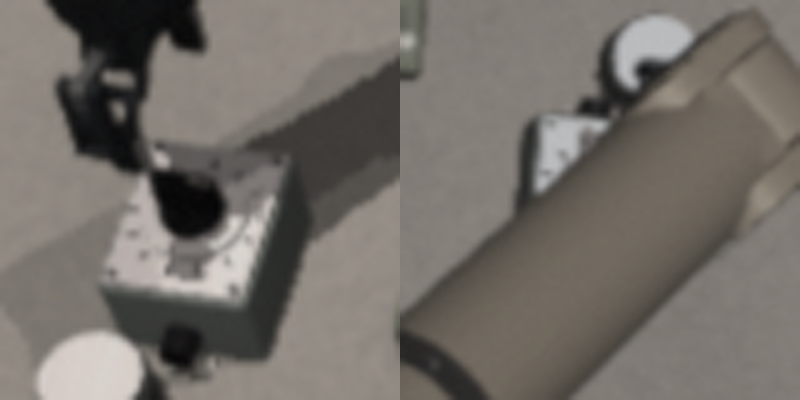

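Emit:
{"op": "play_rows", "data": {
  "plan": [
    [[0.03,0.005,0.004],0,0.6],
    [[0.055,0.005,0.004],0,0.6],
    [[0.07,0.005,0.004],0,0.6],
    [[0.081,0.005,0.004],0,0.6],
    [[0.081,0.005,0.004],0,0.6],
    [[0.081,0.005,0.004],0,0.6]
  ],
  "squeeze": 60
}}

```text
clock: 3.37
position: [0.5113, -0.3554, 0.1301]
tcp_rot: [[0.002, 0.99, -0.139], [-0.001, -0.139, -0.99], [-1.0, 0.002, 0.001]]
force: [-0.5, 0.3, 0.8]
width: 0.0684
```

```bash
python3 go.py 0.506 -0.353 0.122 -8
python3 - <<'E'
from h import *
a=arm.capture("scene")[:,:,::-1]
cv2.imwrite("pics/k2.png",cv2.resize(a[150:210,105:185],(800,600),interpolation=cv2.INTER_CUBIC))
E
```

```text
t 3.37 p [ 0.5113 -0.3554  0.1301] yhead -7.99 tiltx [ 0.002 -0.001 -1.   ] q [  3.   35.1  36.5 104.6 -26.9  49.1  44.5] F [-0.5  0.3  0.8] w 0.0684
shift [ 0.0081 -0.0056 -0.0016] turn 0.0002
```

View pics/k2.png

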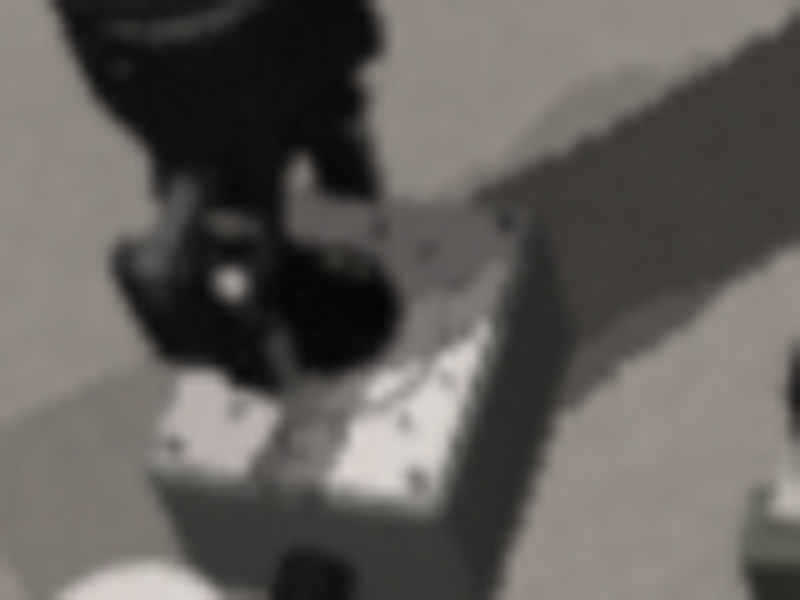

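Run:
```python
from h import *
def f(P): u=proj("scene",P)[0]; return ((u-[105,150]+.5)*10).round()
print("knob disc",f([.506,-.353,.09]),"top",f([.506,-.353,.122]))
for s in(1,-1):
  y=np.array([.99,-.139,0])*s*.034; c=np.array([.5113,-.3554,0])
  print(s,"tip",f(c+y+[0,0,.107]),f(c+y+[0,0,.17]),f(c+y*57/34+[0,0,.107]))
```

```text
knob disc [340. 315.] top [317. 258.]
1 tip [279. 386.] [228. 270.] [253. 447.]
-1 tip [354. 213.] [307.  93.] [378. 156.]
```

Emit:
{"op": "play_rows", "data": {
  "plan": [
    [[0.007,-0.005,-0.002],0,0.4],
    [[0.007,-0.005,-0.002],0,0.4],
    [[0.007,-0.005,-0.002],0,-1],
    [[0.007,-0.005,-0.002],0,-1],
    [[0.007,-0.005,-0.002],0,-1],
    [[0.007,-0.005,-0.002],0,-1],
    [[0.007,-0.005,-0.002],0,-1],
    [[0.007,-0.005,-0.002],0,-1]
  ],
  "squeeze": 50
}}

```text
clock: 4.08
position: [0.5054, -0.3524, 0.1219]
tcp_rot: [[-0.0, 0.99, -0.14], [0.0, -0.14, -0.99], [-1.0, -0.0, -0.0]]
force: [-1.9, 1.4, 4.5]
width: 0.0131
```

Emit:
{"op": "play_rows", "data": {
  "plan": [
    [[0,0,0],0,-1],
    [[0,0,0],0,-1],
    [[0,0,0],0,-1]
  ]
}}

```text
clock: 4.33
position: [0.5054, -0.3525, 0.1219]
tcp_rot: [[-0.0, 0.99, -0.14], [0.0, -0.14, -0.99], [-1.0, -0.0, -0.0]]
force: [-2.1, 0.8, 5.2]
width: 0.0131
```

```bash
python3 go.py 0.506 -0.353 0.122 -8
python3 - <<'E'
from h import *
print(arm.observe()['ft_torque'])
a=arm.capture("scene")[:,:,::-1]
cv2.imwrite("pics/k3.png",cv2.resize(a[150:210,105:185],(800,600),interpolation=cv2.INTER_CUBIC))
E
```

```text
t 4.33 p [ 0.5054 -0.3525  0.1219] yhead -8.03 tiltx [-0.e+00  2.e-04 -1.e+00] q [  3.1  35.3  36.1 105.6 -27.3  48.   44.9] F [-2.1  0.8  5.2] w 0.0131
shift [-0.0001  0.0006  0.0005] turn -0.0005
[0.30592028 0.45691171 0.02320578]
```

View pics/k3.png

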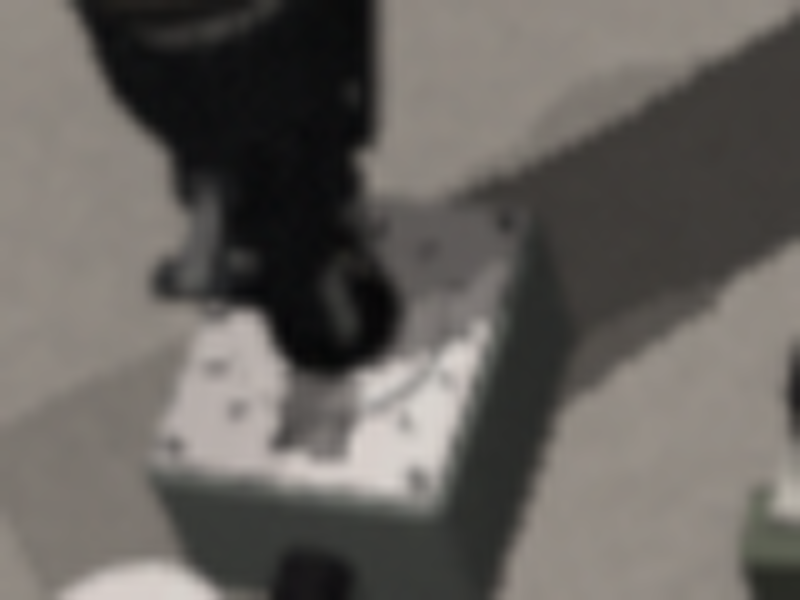

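Emit:
{"op": "play_rows", "data": {
  "plan": [
    [[-0.002,0,0],-0.1,-1],
    [[-0.002,0,0],-0.2,-1],
    [[-0.002,0,0],-0.3,-1],
    [[-0.002,0,0],-0.4,-1],
    [[-0.002,0,0],-0.5,-1],
    [[-0.002,0,0],-0.6,-1],
    [[-0.002,0,0],-0.7,-1],
    [[-0.002,0,0],-0.7,-1]
  ]
}}

```text
clock: 5.05
position: [0.5032, -0.3528, 0.122]
tcp_rot: [[-0.004, 0.846, 0.533], [0.0, 0.533, -0.846], [-1.0, -0.003, -0.002]]
force: [-3.7, -3.0, -8.0]
width: 0.0131
```

```bash
python3 go.py; python3 -c "
from workcell import arm
print(arm.observe()['ft_torque'])"
```

```text
t 5.05 p [ 0.5032 -0.3528  0.122 ] yhead 32.2 tiltx [-3.7e-03  5.0e-04 -1.0e+00] q [ 10.4  32.7  25.7 105.3 -18.7  46.5  77.7] F [-3.7 -3.  -8. ] w 0.0131
[-0.632918    0.65381534 -0.0040304 ]
```

Emit:
{"op": "play_rows", "data": {
  "plan": [
    [[0,0,0],-0.08,-1],
    [[0,0,0],-0.16,-1],
    [[0,0,0],-0.24,-1],
    [[0,0,0],-0.32,-1],
    [[0,0,0],-0.4,-1],
    [[0,0,0],-0.4,-1]
  ]
}}

```text
clock: 5.55
position: [0.5023, -0.3537, 0.122]
tcp_rot: [[-0.005, 0.575, 0.818], [-0.0, 0.818, -0.575], [-1.0, -0.003, -0.004]]
force: [-5.4, -3.6, -7.5]
width: 0.0134
```

```bash
python3 go.py; python3 -c "
from workcell import arm
print(arm.observe()['ft_torque'])"
```

```text
t 5.55 p [ 0.5023 -0.3537  0.122 ] yhead 54.91 tiltx [-5.e-03 -3.e-04 -1.e+00] q [ 14.6  31.7  19.8 105.  -14.1  46.   96.5] F [-5.4 -3.6 -7.5] w 0.0134
[-0.94821049  1.17239939  0.00596291]
```

Emit:
{"op": "play_rows", "data": {
  "plan": [
    [[0,0,0],-0.08,-1],
    [[0,0,0],-0.16,-1],
    [[0,0,0],-0.24,-1],
    [[0,0,0],-0.32,-1],
    [[0,0,0],-0.4,-1],
    [[0,0,0],-0.4,-1]
  ]
}}

```text
clock: 6.05
position: [0.5017, -0.3549, 0.122]
tcp_rot: [[-0.005, 0.212, 0.977], [-0.001, 0.977, -0.212], [-1.0, -0.003, -0.005]]
force: [-6.6, -6.9, -8.1]
width: 0.0131
```

```bash
python3 go.py
python3 - <<'E'
from h import *
print(arm.observe()['ft_torque'])
a=arm.capture("scene")[:,:,::-1]
cv2.imwrite("pics/k4.png",cv2.resize(a[150:210,105:185],(800,600),interpolation=cv2.INTER_CUBIC))
E
```

```text
t 6.05 p [ 0.5017 -0.3549  0.122 ] yhead 77.77 tiltx [-0.0054 -0.0015 -1.    ] q [ 19.   31.   14.  104.7  -9.7  45.7 115.6] F [-6.6 -6.9 -8.1] w 0.0131
[-1.48245494  1.29389851 -0.00437955]
```

View pics/k4.png

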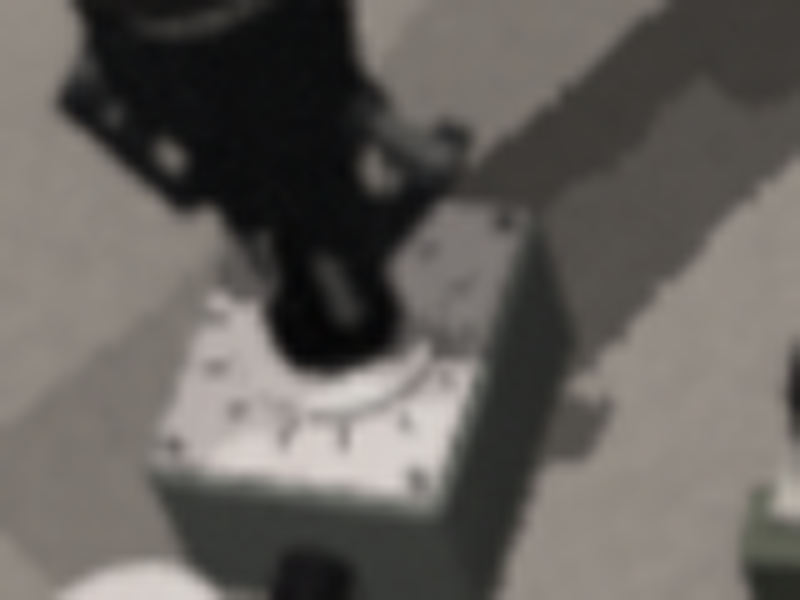

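Emit:
{"op": "play_rows", "data": {
  "plan": [
    [[0,-0.004,-0.003],-0.08,-1],
    [[0,-0.004,-0.003],-0.16,-1],
    [[0,-0.004,-0.003],-0.24,-1],
    [[0,-0.004,-0.003],-0.32,-1],
    [[0,-0.004,-0.003],-0.4,-1],
    [[0,-0.004,-0.003],-0.4,-1]
  ]
}}

```text
clock: 6.6
position: [0.5013, -0.3558, 0.1222]
tcp_rot: [[0.002, -0.172, 0.985], [0.004, 0.985, 0.172], [-1.0, 0.003, 0.002]]
force: [3.7, 1.8, -11.8]
width: 0.0132
```

```bash
python3 go.py
python3 - <<'E'
from workcell import arm
print(arm.observe()['ft_torque'])
E
```

```text
t 6.6 p [ 0.5013 -0.3558  0.1222] yhead 99.9 tiltx [ 0.0016  0.0037 -1.    ] q [ 23.7  30.5   8.  104.4  -6.   45.5 134.8] F [  3.7   1.8 -11.8] w 0.0132
[-0.0087069  -1.13004902 -5.82672383]
```

Emit:
{"op": "play_rows", "data": {
  "plan": [
    [[0,0,0],0.02,-1],
    [[0,0,0],0.02,-1],
    [[0,0,0],0.02,0.0],
    [[0,0,0],0.02,0.3],
    [[0,0,0],0.02,0.3],
    [[-0.03,0,0],0.02,0.6],
    [[-0.07,0,0],0.02,0.6],
    [[-0.11,0,0],0.02,0.6]
  ]
}}

```text
clock: 7.27
position: [0.5023, -0.355, 0.2354]
tcp_rot: [[-0.001, -0.174, 0.985], [-0.001, 0.985, 0.174], [-1.0, -0.001, -0.001]]
force: [0.4, -0.9, 0.4]
width: 0.0681
```

```bash
python3 go.py 0.506 -0.353 0.122 -8
python3 - <<'E'
from h import *
a=arm.capture("scene")[:,:,::-1];b=arm.capture("top")[:,:,::-1]
cv2.imwrite("pics/scene5.png",a)
cv2.imwrite("pics/k5.png",np.hstack([cv2.resize(a[150:210,105:165],(400,400),interpolation=cv2.INTER_CUBIC),cv2.resize(b[180:240,330:390],(400,400),interpolation=cv2.INTER_CUBIC)]))
E
```

```text
t 7.27 p [ 0.5023 -0.355   0.2354] yhead 100.02 tiltx [-8.0e-04 -1.1e-03 -1.0e+00] q [ 22.1  22.9   9.6  99.5  -4.3  58.  133.2] F [ 0.4 -0.9  0.4] w 0.0681
shift [0.1134 0.0014 0.0041] turn 1.8852
```

View pics/k5.png

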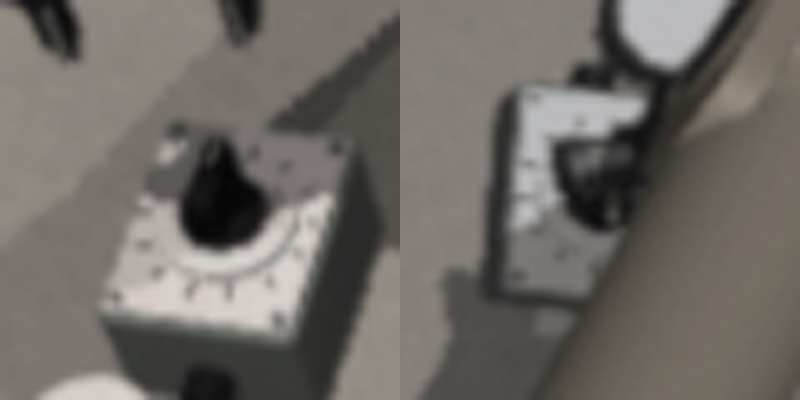

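Run:
```python
from fit import *
np.set_printoptions(precision=4,suppress=True)
J={n:cv2.imread(f"pics/{n}0.png") for n in M}
I={n:J[n].astype(float).max(2) for n in M}
print(I["scene"][180:202,180:242].astype(int)[:,::1].__str__()[:10])
Rm={"scene":(181,180,202,198),"top":(300,165,318,178)}
Rh={"scene":(220,182,242,200),"top":(270,163,284,176)}
for nm,R in(("m",Rm),("h",Rh)):
  for n,q in R.items():
    print(nm,n); print("\n".join(" ".join("%3d"%v for v in row) for row in I[n][q[1]:q[3],q[0]:q[2]]))
```

```text
[[140 140 
m scene
140 140 142 142 143 141 140 139 142 141 139 139 140 142 142 141 141 141 141 141 139
141 141 140 141 143 143 141 140 142 142 140 139 140 141 140 139 140 139 139 139 139
141 141 140 140 140 140 141 141 142 141 140 140 140 140 137 137 138 138 137 139 140
140 139 138 128 103 101 116 138 141 140 140 140 139 134 121 124 136 138 140 140 144
140 138 132 105  52  47  82 126 141 141 141 140 134 112  81  85 111 136 141 142 149
139 135 124  83  35  27  57 107 138 142 142 140 130  95  44  40  77 124 139 142 147
138 135 118  65  29  24  41  92 136 141 142 140 127  83  34  27  57 107 137 141 145
136 134 115  52  25  20  30  82 132 139 140 139 123  66  29  24  48  99 136 135 135
136 129 104  42  24  20  22  71 122 137 139 138 118  54  26  22  37  89 135 136 130
139 128  96  36  19  16  15  55 105 135 139 134 106  45  24  20  26  82 134 140 131
140 135 108  42  14  11  14  46  96 133 138 134 108  41  18  15  19  64 116 137 135
140 138 120  60  16   9   8  35  87 132 136 136 117  45  12  11  13  47  99 135 138
140 138 121  71  23   9   7  22  72 121 137 138 121  61  18   9  12  39  
[... 2998 characters left out ...]
  46  47  47  45  48  47  49
 36  36  37  39  44  45  45  45  46  45  44  45  45  46
 66  59  47  39  47  54  54  53  53  51  45  45  46  45
110  91  59  47  70  94  99  94  92  78  53  47  54  61
122  99  57  51  87 115 119 117 115  96  62  52  71  95
116  92  55  52  89 114 118 122 123  99  58  49  72 105
155 124  63  54 103 133 141 146 139 106  56  48  67  96
168 134  62  61 115 148 160 167 163 126  58  51  86  95
117  92  43  45  83 111 124 138 144 113  52  53  95 107
 69  54  26  25  49  67  76  86  94  74  36  39  80 119
 61  53  39  41  53  58  59  62  64  51  26  34  72 110
 63  76  87  88  89  85  80  79  74  57  40  47  68  83
 64  74  82  78  76  73  70  70  66  57  55  74  90  93
```

Run:
```python
from fit import *
np.set_printoptions(precision=4,suppress=True)
T=lambda x,y:(210+x/6-.4,140+y/6-.4)
S=lambda x,y:(170+x/5.3-.4,165+y/5.3-.4)
def hd(a,b): d=(a-b)[:2]; return np.degrees(np.arctan2(-d[0],d[1])),np.hypot(*d)
print("base front", hd(onz("top",T(75,235),.02),onz("top",T(680,270),.02)))
print("glass back edge top", hd(onz("top",T(190,118),.19),onz("top",T(515,135),.19)))
print("tabs line", hd(np.array([.6193,-.028]),np.array([.6153,-.1624])))
print("guard top edge scene", hd(onz("scene",S(520,215),.19),onz("scene",S(215,193),.19)))
print(onz("scene",S(520,215),.19),onz("scene",S(215,193),.19))
# fit of tab pairs in scene / top
I={n:cv2.imread(f"pics/{n}0.png").astype(float).max(2) for n in M}
def fit(kind,roi,n,z,x0,bg):
    q=roi;t=np.clip((bg-I[n][q[1]:q[3],q[0]:q[2]])/(bg-15),0,1)
    cs=(-.0085,.0195) if kind=="m" else (.0085,-.0195)
    def cost(p):
        a=np.radians(-2);d=np.array([-np.sin(a),np.cos(a)])
        P=[box(p[:2]+c*d,a,.011,.0045,z-.026,z+.024) for c in cs]
        return ((cv2.GaussianBlur(sil(n,P,q),(0,0),.6)-t)**2).sum()
    r=differential_evolution(cost,[(x0[0]-.02,x0[0]+.02),(x0[1]-.012,x0[1]+.012)],seed=2,maxiter=40);return r.x,r.fun
for z in(.21,.218,.226):
    print(z,"m scene",fit("m",(181,180,202,191),"scene",z,(.615,-.156),138))
    print(z,"h scene",fit("h",(220,185,242,196),"scene",z,(.615,-.036),138))
    print(z,"h top",fit("h",(271,166,284,173),"top",z,(.615,-.036),100))
    print(z,"m top",fit("m",(301,165,316,174),"top",z,(.615,-.156),100))
```

```text
base front (np.float64(-1.832329109824815), np.float64(0.3903385111578202))
glass back edge top (np.float64(-1.5461210001009487), np.float64(0.19163636215474636))
tabs line (np.float64(-1.7047283190072695), np.float64(0.1344595106342426))
guard top edge scene (np.float64(-1.287468781421492), np.float64(0.16293697481670522))
[0.6313 0.064  0.19  ] [ 0.6276 -0.0989  0.19  ]
0.21 m scene (array([ 0.6142, -0.1581]), np.float64(1.4020135768950701))
0.21 h scene (array([ 0.6175, -0.037 ]), np.float64(1.350214214939136))
0.21 h top (array([ 0.6037, -0.0365]), np.float64(7.0407535172801525))
0.21 m top (array([ 0.6121, -0.1571]), np.float64(5.56964384004868))
0.218 m scene (array([ 0.6199, -0.1562]), np.float64(1.468058397163596))
0.218 h scene (array([ 0.6227, -0.0363]), np.float64(1.5375669487044998))
0.218 h top (array([ 0.6025, -0.0361]), np.float64(7.093641540190116))
0.218 m top (array([ 0.6103, -0.1562]), np.float64(5.746141072643644))
0.226 m scene (array([ 0.6248, -0.1541]), np.float64(1.600002765472098))
0.226 h scene (array([ 0.628 , -0.0351]), np.float64(1.7034563731395922))
0.226 h top (array([ 0.6007, -0.0363]), np.float64(7.110670059684939))
0.226 m top (array([ 0.6091, -0.1554]), np.float64(5.729348413498536))
```

```bash
python3 go.py .617 -.156 .31 88.4
```

```text
t 7.37 p [ 0.5062 -0.3579  0.2423] yhead 99.96 tiltx [ 0.0128 -0.0085 -0.9999] q [ 22.1  22.6   9.6  99.   -4.3  57.9 133.2] F [ 0.7 -0.2  0.2] w 0.0683
shift [-0.0679  0.179   0.1448] turn 0.2017
```

Emit:
{"op": "play_rows", "data": {
  "plan": [
    [[-0.04,0,0],0,1],
    [[-0.07,0.03,0.025],0.05,1],
    [[-0.07,0.06,0.05],0.1,1],
    [[-0.07,0.09,0.075],0.15,1],
    [[-0.07,0.12,0.1],0.2,1],
    [[-0.07,0.15,0.125],0.2,1],
    [[-0.07,0.179,0.145],0.2,1],
    [[-0.07,0.179,0.145],0.2,1]
  ]
}}

```text
clock: 8.03
position: [0.6189, -0.1439, 0.3041]
tcp_rot: [[0.003, 0.014, 1.0], [0.004, 1.0, -0.014], [-1.0, 0.004, 0.003]]
force: [0.5, 1.4, -0.6]
width: 0.086
```

Emit:
{"op": "play_rows", "data": {
  "plan": [
    [[0,0,0],0,1],
    [[0,0,0],0,1]
  ]
}}

```text
clock: 8.2
position: [0.6148, -0.155, 0.3041]
tcp_rot: [[0.001, 0.028, 1.0], [-0.002, 1.0, -0.028], [-1.0, -0.002, 0.001]]
force: [0.2, -0.2, -0.1]
width: 0.0853
```

```bash
python3 go.py .617 -.156 .225 88.4
```

```text
t 8.2 p [ 0.6148 -0.155   0.3041] yhead 88.39 tiltx [ 9.0e-04 -1.6e-03 -1.0e+00] q [ 2.8 21.2  7.6 92.4 -2.9 66.6 99.4] F [ 0.2 -0.2 -0.1] w 0.0853
shift [ 0.0791 -0.0008  0.0021] turn -0.0001
```

Emit:
{"op": "play_rows", "data": {
  "plan": [
    [[0.02,-0.001,0.002],0,0.85],
    [[0.035,-0.001,0.002],0,0.85],
    [[0.035,-0.001,0.002],0,0.85],
    [[0.035,-0.001,0.002],0,0.85]
  ]
}}

```text
clock: 8.53
position: [0.6157, -0.1575, 0.2684]
tcp_rot: [[-0.001, 0.032, 0.999], [-0.001, 0.999, -0.032], [-1.0, -0.001, -0.001]]
force: [-0.4, -1.1, 1.1]
width: 0.0787
```

```bash
python3 go.py .617 -.156 .225 88.4
python3 - <<'E'
from h import *
a=arm.capture("scene")[:,:,::-1]
cv2.imwrite("pics/m1.png",cv2.resize(a[150:210,170:250],(800,600),interpolation=cv2.INTER_CUBIC))
s=arm.observe();R=np.array(s['tcp_rot']);p=np.array(s['position'])
for w in(-.038,.038): print((proj("scene",p+R@[.012,w,0])[0]-[170,150]+.5)*10)
E
```

```text
t 8.53 p [ 0.6157 -0.1575  0.2684] yhead 88.15 tiltx [-1.4e-03 -8.0e-04 -1.0e+00] q [ 3.2 23.1  7.4 94.5 -3.2 62.8 99.6] F [-0.4 -1.1  1.1] w 0.0787
shift [0.0434 0.0016 0.0013] turn -0.0044
[ 37.72529374 327.3851392 ]
[313.82914124 349.14441391]
```

View pics/m1.png

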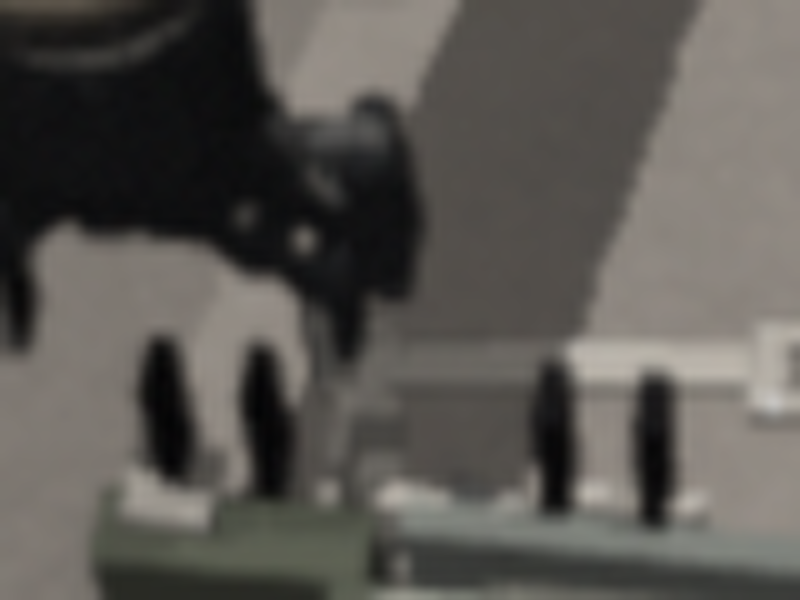

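Run:
```python
from h import *
f=lambda P:(proj("scene",P)[0]-[170,150]+.5)*10
for y in(-.156,-.152):
  for c in(-.0085,.0195): print(y,f([.617+.028*c,y+c,.242]),f([.617,y+c,.2]))
for c in(-.0195,.0085): print('h',f([.619+.028*c,-.036+c,.242]),f([.619,-.036+c,.2]))
```

```text
-0.156 [156.85521779 369.36249072] [177.28938531 452.52669557]
-0.156 [257.68799083 376.9491215 ] [275.63671668 457.66554956]
-0.152 [171.30429491 370.10604083] [191.32758921 453.26022112]
-0.152 [272.17042898 377.69472307] [289.70156972 458.40046759]
h [551.41006976 394.85790641] [560.48143474 478.5841459 ]
h [653.23525096 402.51358713] [659.64632976 483.77147062]
```

Emit:
{"op": "play_rows", "data": {
  "plan": [
    [[0.02,0.001,0.001],0,0.85],
    [[0.035,0.001,0.001],0,0.85],
    [[0.043,0.001,0.001],0,0.85],
    [[0.043,0.001,0.001],0,0.85],
    [[0.043,0.001,0.001],0,0.3],
    [[0.043,0.001,0.001],0,0.1],
    [[0.043,0.001,0.001],0,0],
    [[0.043,0.001,0.001],0,-0.1]
  ],
  "squeeze": 30
}}

```text
clock: 9.25
position: [0.6185, -0.1536, 0.2268]
tcp_rot: [[0.002, 0.03, 1.0], [0.002, 1.0, -0.03], [-1.0, 0.002, 0.002]]
force: [-0.9, 4.3, 2.9]
width: 0.0385
```

```bash
python3 go.py .617 -.155 .225 88.4
python3 - <<'E'
from h import *
a=arm.capture("scene")[:,:,::-1]
cv2.imwrite("pics/m2.png",cv2.resize(a[150:210,170:250],(800,600),interpolation=cv2.INTER_CUBIC))
E
```

```text
t 9.25 p [ 0.6185 -0.1536  0.2268] yhead 88.27 tiltx [ 0.0022  0.0017 -1.    ] q [ 3.3 25.3  6.9 96.7 -3.6 58.  99.7] F [-0.9  4.3  2.9] w 0.0385
shift [ 0.0018 -0.0015 -0.0015] turn -0.0022
```

View pics/m2.png

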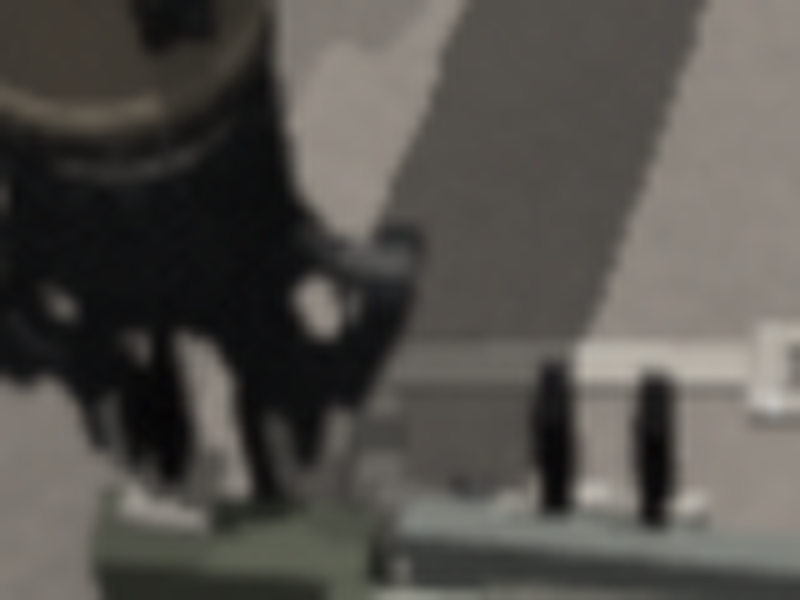

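Emit:
{"op": "play_rows", "data": {
  "plan": [
    [[0,0,0],0,-1],
    [[0,0,0],0,-1],
    [[0,0,0],0,-1],
    [[0,0,0],0,-1],
    [[0,0,0],0,-1]
  ],
  "squeeze": 30
}}

```text
clock: 9.72
position: [0.6184, -0.157, 0.2272]
tcp_rot: [[0.003, 0.033, 0.999], [-0.003, 0.999, -0.033], [-1.0, -0.003, 0.003]]
force: [-0.5, -3.0, 6.0]
width: 0.0253
```

```bash
python3 go.py .617 -.155 .225 88.4
python3 - <<'E'
from h import *
a=arm.capture("scene")[:,:,::-1]
cv2.imwrite("pics/m3.png",cv2.resize(a[150:225,170:270],(800,600),interpolation=cv2.INTER_CUBIC))
E
```

```text
t 9.72 p [ 0.6184 -0.157   0.2272] yhead 88.14 tiltx [ 0.0032 -0.0027 -1.    ] q [ 3.3 25.3  7.1 96.7 -3.4 58.  99.7] F [-0.5 -3.   6. ] w 0.0253
shift [ 0.0022  0.002  -0.0015] turn -0.0046
```

View pics/m3.png

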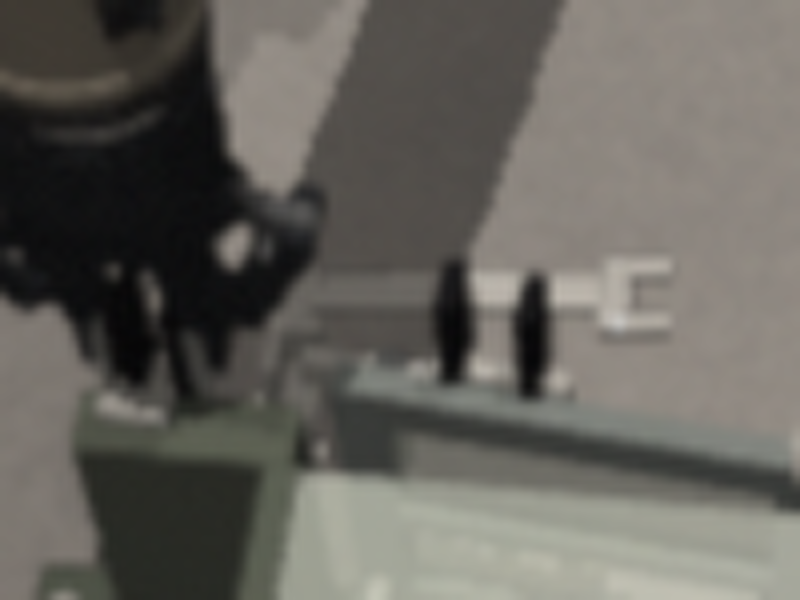

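Emit:
{"op": "play_rows", "data": {
  "plan": [
    [[0,0,0],0,0.3],
    [[0,0,0],0,0.7],
    [[0,0,0],0,0.7],
    [[-0.02,0,0],0,0.85],
    [[-0.05,0,0],0,0.85],
    [[-0.08,0,0],0,0.85],
    [[-0.08,0.06,-0.005],0.05,0.85],
    [[-0.08,0.12,-0.01],0.1,0.85]
  ]
}}

```text
clock: 10.43
position: [0.614, -0.0748, 0.3077]
tcp_rot: [[0.004, 0.14, 0.99], [-0.002, 0.99, -0.14], [-1.0, -0.001, 0.005]]
force: [0.7, 1.3, -0.9]
width: 0.0789
```

Emit:
{"op": "play_rows", "data": {
  "plan": [
    [[0,0,0],0,0.85],
    [[0,0,0],0,0.85]
  ]
}}

```text
clock: 10.6
position: [0.6132, -0.0679, 0.3052]
tcp_rot: [[-0.001, 0.124, 0.992], [0.001, 0.992, -0.124], [-1.0, 0.001, -0.001]]
force: [0.2, -0.7, -0.3]
width: 0.0791
```

```bash
python3 go.py .607 -.033 .27 82.7
python3 - <<'E'
from h import *
a=arm.capture("scene")[:,:,::-1]
cv2.imwrite("pics/scene6.png",a)
cv2.imwrite("pics/h1.png",cv2.resize(a[150:225,190:290],(800,600),interpolation=cv2.INTER_CUBIC))
f=lambda P:(proj("scene",P)[0]-[190,150]+.5)*8
a=np.radians(-1.6-5.7);ey=np.array([-np.sin(a),np.cos(a)])
for c in(-.0195,.0085): print(f([*(np.array([.6067,-.0333])+c*ey),.242]))
E
```

```text
t 10.6 p [ 0.6132 -0.0679  0.3052] yhead 82.87 tiltx [-6.e-04  1.e-03 -1.e+00] q [-4.6 19.5  6.7 94.6 -2.5 66.1 85.6] F [ 0.2 -0.7 -0.3] w 0.0791
shift [ 0.0353  0.0339 -0.0104] turn 0.0029
[293.60870044 281.79056008]
[373.20249271 294.50728274]
```

View pics/h1.png

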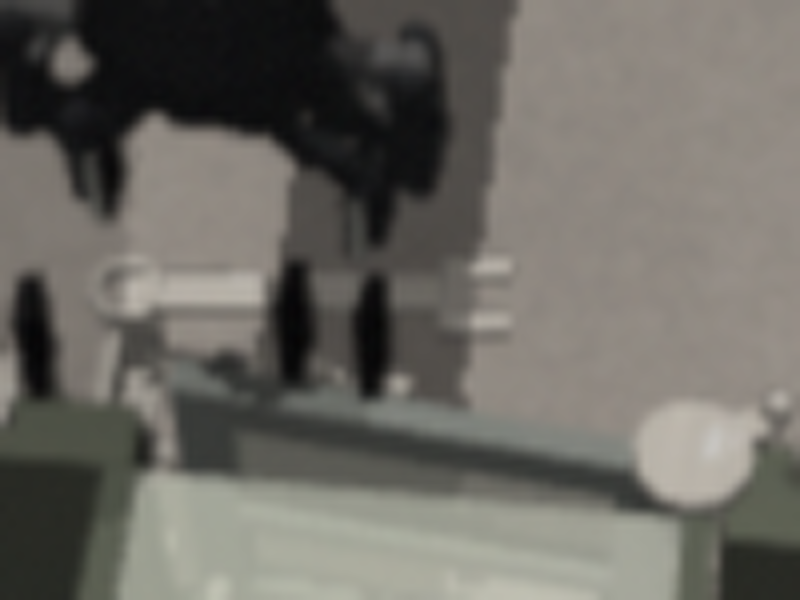

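Emit:
{"op": "play_rows", "data": {
  "plan": [
    [[0.0,0.034,-0.01],0,0.85],
    [[0.01,0.034,-0.01],0,0.85],
    [[0.035,0.034,-0.01],0,0.85],
    [[0.055,0.034,-0.01],0,0.85],
    [[0.07,0.034,-0.01],0,0.85],
    [[0.079,0.034,-0.01],0,0.85],
    [[0.079,0.034,-0.01],0,0.85],
    [[0.079,0.034,-0.01],0,0.85]
  ]
}}

```text
clock: 11.32
position: [0.6078, -0.0377, 0.2264]
tcp_rot: [[-0.001, 0.132, 0.991], [-0.0, 0.991, -0.132], [-1.0, -0.001, -0.001]]
force: [0.6, -0.2, -0.9]
width: 0.0794
```

```bash
python3 go.py .607 -.033 .226 82.7
python3 - <<'E'
from h import *
a=arm.capture("scene")[:,:,::-1]
cv2.imwrite("pics/h2.png",cv2.resize(a[150:225,190:290],(800,600),interpolation=cv2.INTER_CUBIC))
E
```

```text
t 11.32 p [ 0.6078 -0.0377  0.2264] yhead 82.44 tiltx [-6.e-04 -5.e-04 -1.e+00] q [ -6.6  22.8   5.6 100.6  -2.6  56.8  82.4] F [ 0.6 -0.2 -0.9] w 0.0794
shift [ 0.0004  0.0045 -0.0014] turn -0.0046
```

View pics/h2.png

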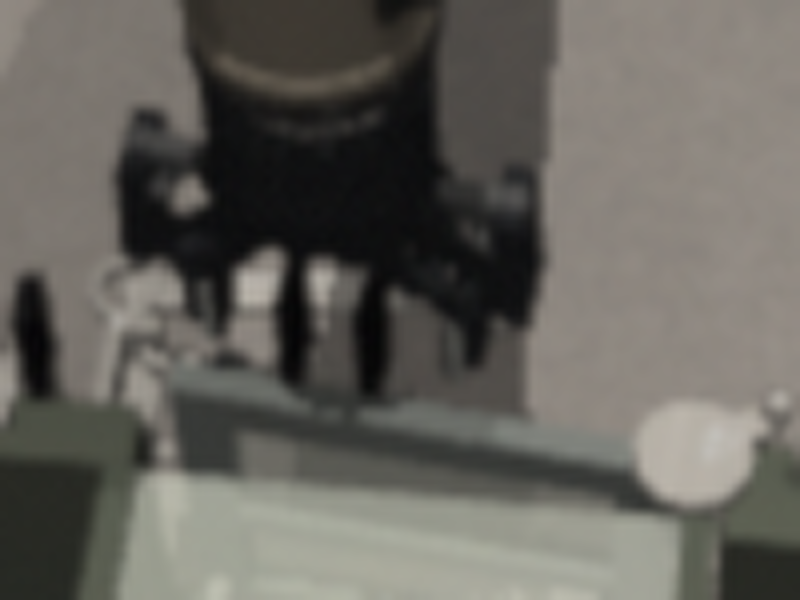

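Emit:
{"op": "play_rows", "data": {
  "plan": [
    [[0,0.002,-0.001],0,0.3],
    [[0,0.002,-0.001],0,0],
    [[0,0.002,-0.001],0,-1],
    [[0,0.002,-0.001],0,-1],
    [[0,0.002,-0.001],0,-1],
    [[0,0.002,-0.001],0,-1],
    [[0,0.002,-0.001],0,-1],
    [[0,0.002,-0.001],0,-1]
  ],
  "squeeze": 60
}}

```text
clock: 12.03
position: [0.6079, -0.0341, 0.2283]
tcp_rot: [[0.003, 0.13, 0.991], [0.0, 0.991, -0.13], [-1.0, 0.001, 0.003]]
force: [-0.9, 2.0, 7.4]
width: 0.0247
```

```bash
python3 go.py .607 -.033 .226 82.7
python3 - <<'E'
from h import *
a=arm.capture("scene")[:,:,::-1]
cv2.imwrite("pics/h3.png",cv2.resize(a[150:225,190:290],(800,600),interpolation=cv2.INTER_CUBIC))
E
```

```text
t 12.03 p [ 0.6079 -0.0341  0.2283] yhead 82.51 tiltx [ 2.6e-03  3.0e-04 -1.0e+00] q [ -6.9  22.6   5.5 100.6  -2.6  56.7  82.1] F [-0.9  2.   7.4] w 0.0247
shift [ 0.0023  0.0009 -0.0011] turn -0.0033
```

View pics/h3.png

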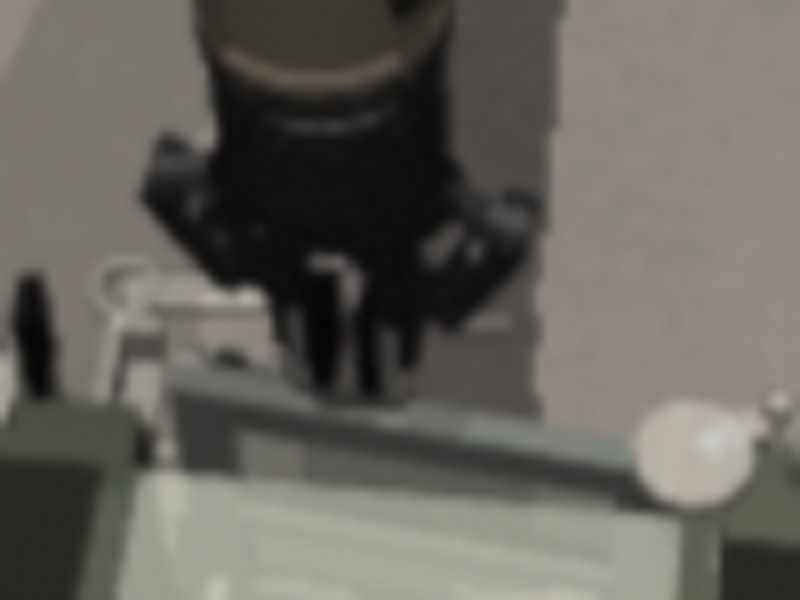

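```bash
cat > arc.py <<'E'
import sys,numpy as np
from workcell import arm
s=arm.observe();R=np.array(s['tcp_rot']);p=np.array(s['position'])
h=np.arctan2(R[1,1],R[0,1])
H=np.array([.6355,.089]); r=p[:2]-H
# estimate of gate from the arm: angle of handle about hinge
ang=np.arctan2(r[1],r[0])
g=np.radians(-1.6)-(ang-np.arctan2(-.125,-.013))
print("t",s['clock'],"p",p.round(4),"yhead",np.degrees(h).round(2),"rad",np.hypot(*r).round(4),"gate(pos)",(g%(2*np.pi)).round(3),"gate(head)",np.radians(88.4-np.degrees(h)).round(3),"F",np.round(s['force'],1),"T",np.round(s['ft_torque'],2),"w",s['width'].__round__(4),"q",np.round(s['joint_pos'],0))
Y=np.array([np.cos(h),np.sin(h)]);Z=np.array([np.sin(h),-np.cos(h)])
st=float(sys.argv[1]);n=int(sys.argv[2])
for i in range(1,n+1):
    d=st*i;c,q=np.cos(d),np.sin(d)
    v=np.array([[c,q],[-q,c]])@r-r
    print([[0,round(float(v@Y),4),round(float(v@Z),4)],round(d,3),-1])
E
python3 arc.py .05 8
```

```text
t 12.0833 p [ 0.6079 -0.034   0.2283] yhead 82.52 rad 0.1261 gate(pos) 0.089 gate(head) 0.103 F [-0.7  3.4  7.2] T [-0.63  0.5  -0.43] w 0.0245 q [ -7.  23.   6. 101.  -3.  57.  82.]
[[0, 0.0007, -0.0063], 0.05, -1]
[[0, 0.0018, -0.0125], 0.1, -1]
[[0, 0.0031, -0.0186], 0.15, -1]
[[0, 0.0048, -0.0247], 0.2, -1]
[[0, 0.0067, -0.0307], 0.25, -1]
[[0, 0.009, -0.0366], 0.3, -1]
[[0, 0.0115, -0.0424], 0.35, -1]
[[0, 0.0143, -0.048], 0.4, -1]
```

Emit:
{"op": "play_rows", "data": {
  "plan": [
    [[-0.001,0.001,-0.006],0.05,-1],
    [[-0.001,0.002,-0.0125],0.1,-1],
    [[-0.001,0.003,-0.0185],0.15,-1],
    [[-0.001,0.005,-0.0245],0.2,-1],
    [[-0.001,0.0065,-0.0305],0.25,-1],
    [[-0.001,0.0065,-0.0305],0.25,-1]
  ]
}}

```text
clock: 12.58
position: [0.5785, -0.0228, 0.2283]
tcp_rot: [[0.003, 0.373, 0.928], [0.001, 0.928, -0.373], [-1.0, 0.002, 0.003]]
force: [6.5, 2.8, -3.9]
width: 0.0247
```

```bash
python3 arc.py .06 8
python3 - <<'E'
from h import *
a=arm.capture("scene")[:,:,::-1]
cv2.imwrite("pics/g1.png",cv2.resize(a[150:225,190:290],(800,600),interpolation=cv2.INTER_CUBIC))
E
```

```text
t 12.5833 p [ 0.5785 -0.0228  0.2283] yhead 68.12 rad 0.1255 gate(pos) 0.34 gate(head) 0.354 F [ 6.5  2.8 -3.9] T [-0.68 -0.77 -0.55] w 0.0247 q [-10.  20.   8. 105.  -3.  55.  67.]
[[0, 0.0009, -0.0075], 0.06, -1]
[[0, 0.0022, -0.0149], 0.12, -1]
[[0, 0.004, -0.0222], 0.18, -1]
[[0, 0.0063, -0.0294], 0.24, -1]
[[0, 0.0089, -0.0364], 0.3, -1]
[[0, 0.012, -0.0433], 0.36, -1]
[[0, 0.0154, -0.05], 0.42, -1]
[[0, 0.0193, -0.0565], 0.48, -1]
```

View pics/g1.png

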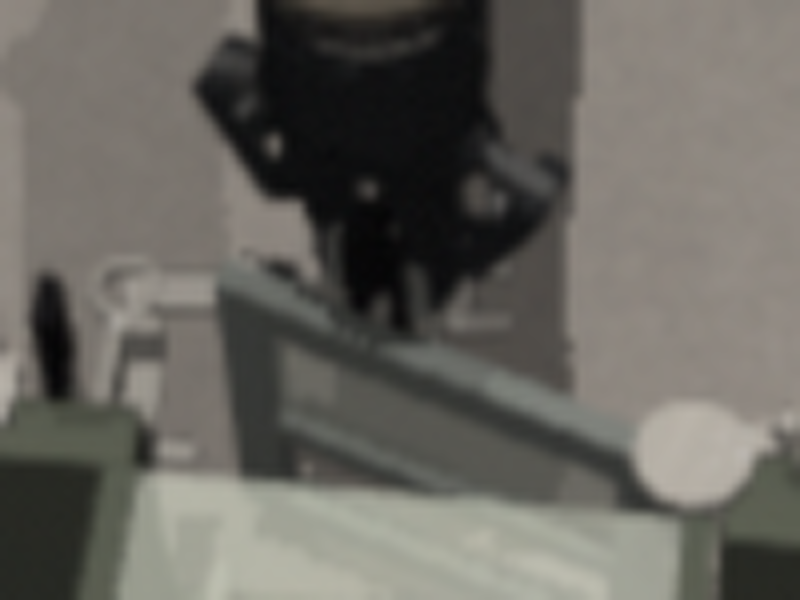

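Emit:
{"op": "play_rows", "data": {
  "plan": [
    [[0,0.001,-0.0075],0.06,-1],
    [[0,0.002,-0.015],0.12,-1],
    [[0,0.004,-0.022],0.18,-1],
    [[0,0.006,-0.0295],0.24,-1],
    [[0,0.009,-0.0365],0.3,-1],
    [[0,0.012,-0.0435],0.36,-1],
    [[0,0.0155,-0.05],0.42,-1],
    [[0,0.0195,-0.0565],0.48,-1]
  ]
}}

```text
clock: 13.3
position: [0.5346, 0.0161, 0.2283]
tcp_rot: [[0.005, 0.759, 0.651], [0.0, 0.651, -0.759], [-1.0, 0.004, 0.003]]
force: [10.6, 4.0, -5.0]
width: 0.0243
```

```bash
python3 arc.py .06 8
```

```text
t 13.3 p [0.5346 0.0161 0.2283] yhead 40.63 rad 0.1245 gate(pos) 0.813 gate(head) 0.834 F [10.6  4.  -5. ] T [-0.33 -0.81 -0.04] w 0.0243 q [-19.  16.  12. 111.  -4.  53.  36.]
[[0, 0.0008, -0.0074], 0.06, -1]
[[0, 0.0021, -0.0148], 0.12, -1]
[[0, 0.0039, -0.022], 0.18, -1]
[[0, 0.006, -0.0292], 0.24, -1]
[[0, 0.0086, -0.0362], 0.3, -1]
[[0, 0.0116, -0.043], 0.36, -1]
[[0, 0.015, -0.0497], 0.42, -1]
[[0, 0.0188, -0.0561], 0.48, -1]
```

Emit:
{"op": "play_rows", "data": {
  "plan": [
    [[0,0.001,-0.0075],0.06,-1],
    [[0,0.002,-0.015],0.12,-1],
    [[0,0.004,-0.022],0.18,-1],
    [[0,0.006,-0.029],0.24,-1],
    [[0,0.0085,-0.036],0.3,-1],
    [[0,0.0115,-0.043],0.36,-1],
    [[0,0.015,-0.05],0.42,-1],
    [[0,0.019,-0.056],0.48,-1]
  ]
}}

```text
clock: 13.97
position: [0.5133, 0.071, 0.2283]
tcp_rot: [[0.007, 0.974, 0.227], [0.001, 0.227, -0.974], [-1.0, 0.006, 0.001]]
force: [13.1, 3.4, -7.8]
width: 0.0243
```

```bash
python3 arc.py .025 4
```

```text
t 13.9667 p [0.5133 0.071  0.2283] yhead 13.15 rad 0.1235 gate(pos) 1.293 gate(head) 1.313 F [13.1  3.4 -7.8] T [-0.14 -1.03  0.36] w 0.0243 q [-28.  14.  15. 113.  -5.  53.   3.]
[[0, 0.0003, -0.0031], 0.025, -1]
[[0, 0.0007, -0.0061], 0.05, -1]
[[0, 0.0011, -0.0092], 0.075, -1]
[[0, 0.0016, -0.0122], 0.1, -1]
```

Emit:
{"op": "play_rows", "data": {
  "plan": [
    [[0,0.002,-0.003],0.025,-1],
    [[0,0.004,-0.006],0.05,-1],
    [[0,0.006,-0.009],0.075,-1],
    [[0,0.007,-0.011],0.09,-1],
    [[0,0.007,-0.011],0.09,-1],
    [[0,0.007,-0.011],0.09,-1],
    [[0,0.007,-0.011],0.09,-1],
    [[0,0.007,-0.011],0.09,-1]
  ]
}}

```text
clock: 14.63
position: [0.5125, 0.0823, 0.2283]
tcp_rot: [[-0.005, 0.99, 0.141], [0.0, 0.141, -0.99], [-1.0, -0.005, -0.001]]
force: [-10.0, -0.9, 13.1]
width: 0.0239
```

```bash
python3 arc.py .02 1
python3 - <<'E'
from h import *
a=arm.capture("scene")[:,:,::-1];b=arm.capture("top")[:,:,::-1]
cv2.imwrite("pics/f1.png",cv2.resize(a[120:240,90:250+90],(800,384*800//800),interpolation=cv2.INTER_CUBIC))
cv2.imwrite("pics/f2.png",cv2.resize(b,(768,576)))
E
python3 arc.py .02 1|head -1
```

```text
t 14.6333 p [0.5125 0.0823 0.2283] yhead 8.13 rad 0.1231 gate(pos) 1.385 gate(head) 1.401 F [-10.   -0.9  13.1] T [-0.31  2.39  0.23] w 0.0239 q [-29.  15.  16. 113.  -5.  53.  -3.]
[[0, 0.0002, -0.0025], 0.02, -1]
t 14.7333 p [0.5126 0.0823 0.2283] yhead 8.13 rad 0.1231 gate(pos) 1.385 gate(head) 1.401 F [-9.7 -0.1 13.1] T [-0.37  2.39  0.24] w 0.024 q [-29.  15.  16. 113.  -5.  53.  -3.]
```

View pics/f1.png

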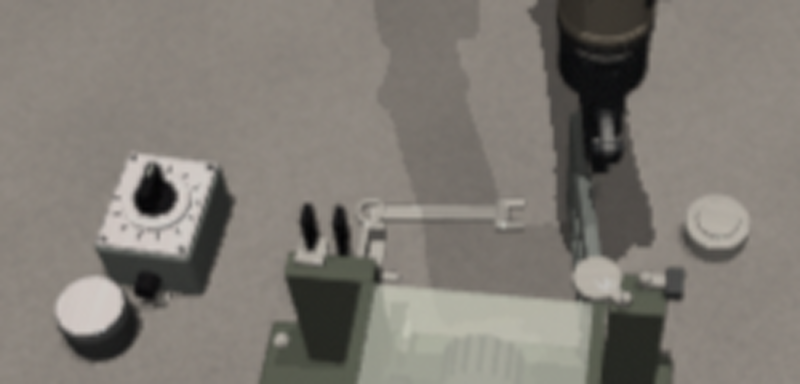

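View pics/f2.png

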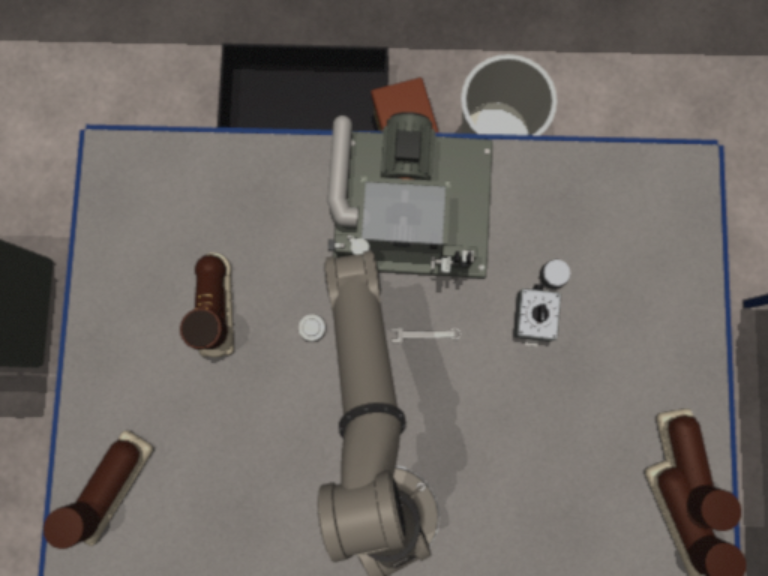

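Emit:
{"op": "play_rows", "data": {
  "plan": [
    [[0,-0.002,0],0,-1],
    [[0,-0.002,0],0,-1],
    [[0,-0.002,0],0,-1],
    [[0,-0.002,0],0,-1],
    [[0,-0.002,0],0,-1],
    [[0,-0.002,0],0,-1]
  ]
}}

```text
clock: 15.23
position: [0.5125, 0.0822, 0.2283]
tcp_rot: [[-0.001, 0.99, 0.141], [0.0, 0.141, -0.99], [-1.0, -0.001, -0.0]]
force: [-2.3, 0.3, 8.2]
width: 0.0245
```

```bash
python3 arc.py .02 1|head -1; python3 -c "
from workcell import arm
print(arm.observe()['qd']); print(arm.finish_job())"
```

```text
t 15.2333 p [0.5125 0.0822 0.2283] yhead 8.12 rad 0.1232 gate(pos) 1.384 gate(head) 1.401 F [-2.3  0.3  8.2] T [-0.33  1.35  0.31] w 0.0245 q [-29.  15.  16. 113.  -5.  53.  -3.]
[ 0.01005679  0.03999205 -0.03660813 -0.03825     0.05580774  0.16493595
 -0.10320583]
the job is handed in; nothing more can be done
None
```

The guard stands wide open with the gripper still holding its handle, and the job was handed in at about 15 s of the 72 s allowed. No verdict is reported.

- **Speed knob:** I turned it about 1.88 rad anticlockwise until it hit a hard stop (about 5.8 N m). I eased it back about 0.02 rad and let go. I did not measure the knob's angle at the end. I take it to be off from the stop and from the bar's direction in the pictures.
- **Main catch:** I squeezed it until the gripper opening was about 25 mm, and the picture showed the guard spring ajar. Then I let it go.
- **Safety catch and guard:** I squeezed the handle, again to about 25 mm, and swung the guard past its detent.
- **Last checks:**
  - The guard is at about 1.38 rad worked out from the arm's position and 1.40 rad from its heading. The two differ slightly because of hinge and calibration error.
  - The arm was still, and the grip was 60 N with the opening at 24.5 mm, so the fingers were still around the handle.
  - The wrist force was about 8 N.
- **Bench items:** the last pictures show the boot, spanner, spare wheel and wax tin where they started, judged by eye.

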